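Open the sample block and sort its stoppers

ROBOT

A 6-joint arm with a two-finger parallel gripper is mounted at the origin on the work surface. World frame = base frame: x ahead of the robot, y to its left, z up, the work surface at z = 0. Lengths are in m, angles in rad, forces in N, time in s.
With the tool pointing down it reaches from about 0.425 to 0.95 m from the base axis. Payload 3.5 kg.
Tool frame: the origin (TCP) lies on the centre line of the jaws, within the pads' length; the fingertips stand 17 mm ahead of it and the grasp point (between the pads) lies 2 mm behind it; z points along the fingers, y is the line along which they close (so a half turn about z gives the same grasp; the last joint's range is limited). The gripper opens to 85 mm and grips with 20 to 120 N. Pads are 22 mm wide; open, the fingers measure 114 mm over their backs; the gripper's body (76 mm by 85 mm) begins 54 mm behind the grasp point. The pads swing forward as they close: fully open they stand 13 mm farther back than shut.
Start: joints at [-1.454, 0.286, 1.577, -0, 1.279, -0.15], TCP at [0.178, -0.651, 0.248] pointing down, gripper open.
Joint ranges: [-2.77, 2.77], [-0.9, 2.22], [0.21, 2.48], [-1.53, 4.67], [0.24, 2.81], [-2.84, 2.84]. Speed limits (rad/s): [2.79, 2.79, 3.14, 3.14, 3.14, 3.14].

INTERFACE

Orientations are given as a unit quaternion [x, y, z, w].
In Python, from plant import ctrl gives the robot as it stands. The module is installed in compiled form; this text tells all that it offers.
- The arm moves only by the tool drive_tool, never from a script. Its argument "moves" is a list of rows, each a list of 3 entries, a list of its own where there are three numbers: the turn, a rotation vector about the tool's x, y, z in rad, then the shift along the tool's x, y, z in m, then the finger opening in m, from 0 to 0.0854. A call has 1 to 5 rows; each row shifts and turns the commanded pose from where the row before left it, along the tool's axes as they then stand; what a row does not reach is not made up. A row lasts 1/8 s, in which the tool goes at most 62.5 mm and 10.7 degrees, less where a joint would pass 70% of its speed; a pose out of reach is approached as far as the arm can. A call with a gripper value outside its range is refused whole. The fingers move at their own pace and stop on an object; "grip_force" is the grip in N (left out, the last holds). Time passes only in rows, so rows that do not move let the fingers close. It gives the time, the measured TCP pose, the force, the opening and the grip force at its end, in the units of the state.
- ctrl.get_state(): the state, without advancing time (a new reading comes with each control period).
- ctrl.read_camera(name): name is "side" or "top"; returns a dict with "image" (384x512x3 uint8, red, green, blue), "fx", "fy", "cx", "cy" (pixels), "dist" ([k1, k2, p1, p2, k3] as OpenCV has them; the pictures are not rectified), "R" (3x3) and "t" (3): a world point X has camera coordinates R X + t. Camera axes: x right, y down, z forward; pixel columns grow to the right and rows downward; lengths in m; the calibration is good to about 2 mm. A picture is of the moment at which its call begins. There is no depth.
- ctrl.sign_off(): hands the job in; it is judged then, once.
The state is a dict: "time": time; "qpos": joint angles; "dq": joint speeds; "joint_efforts": joint torques, N m; "eef_pos": TCP position; "tcp_rot": TCP orientation; "contact_force": force on the tool from outside, world axes, zero at the start; "wrist_torque": the same for the moment, N m; "opening": opening from 0.0 (shut) to 1.0 (fully open); "finger_force": force on a finger pad.
Only numpy, scipy, OpenCV 4.12 (cv2) and the standard library are available. Lean on these libraries where they do the work, as an engineer would, in place of code of your own. Each camera call takes 0.05 s, during which the arm holds its last target. There are 200 camera calls.

TASK

Open the pastry stockroom's sample block for inspection: pull every stopper that is plugged into it, rocking each one side to side while drawing it straight up, because they fit so tightly that a plain pull would lift the block, which must stay down on the table. Put the stoppers for washing into the steel tubs, round-knobbed ones in the round tub and bar-handled ones in the square tub, and leave the bottle, the jar and the carton alone.

Things in the scene. Friction and masses are not known exactly. Their poses are not given: they have to be found in the camera images.
- block: loose aluminium sample block, 140 (x) x 136 (y) x 40 mm high, 1.5 kg, on the table; origin: centre of its underside, z up. Six slots in its top, 28 mm deep, centred at x = -40, 0, 40 and y = -38, 38 mm of its frame. Gaps between neighbouring heads: at least 46 mm along its y, 16 mm along its x. Slots without a stopper stay empty.
- block_top (a point): centre of the block's top, axes as the block's. A sprung lip, 2 to 22 mm below the top, clamps each plug along x with about 18 N. Along y it has 5 mm play each side and rocks in the y-z plane (about x) by up to 0.25 rad each way. A straight pull takes 18 to 25 N and lifts the block; while rocked the stopper comes up easily, 1 to 2 mm a swing; it is free after 18 mm.
- knob1: white plastic stopper. Origin: centre of its flange's underside. Flange 24 (x) x 30 (y) x 4 mm above it; plug 16 (x) x 14 (y) mm reaching 18 mm below; above the flange a ROUND KNOB, an upright cylinder 24 mm across, from 4 to 38 mm above the origin. Plugged in: axes parallel to the block's, origin level with the block's top. Belongs in the round tub. May be absent (None).
- knob2: white plastic stopper. Origin: centre of its flange's underside. Flange 24 (x) x 30 (y) x 4 mm above it; plug 16 (x) x 14 (y) mm reaching 18 mm below; above the flange a ROUND KNOB, an upright cylinder 24 mm across, from 4 to 38 mm above the origin. Plugged in: axes parallel to the block's, origin level with the block's top. Belongs in the round tub. May be absent (None).
- knob3: white plastic stopper. Origin: centre of its flange's underside. Flange 24 (x) x 30 (y) x 4 mm above it; plug 16 (x) x 14 (y) mm reaching 18 mm below; above the flange a ROUND KNOB, an upright cylinder 24 mm across, from 4 to 38 mm above the origin. Plugged in: axes parallel to the block's, origin level with the block's top. Belongs in the round tub. May be absent (None).
- bar1: white plastic stopper. Origin: centre of its flange's underside. Flange 24 (x) x 30 (y) x 4 mm above it; plug 16 (x) x 14 (y) mm reaching 18 mm below; above the flange a flat BAR handle, 24 (x) x 12 (y) mm, from 4 to 38 mm above the origin. Plugged in: axes parallel to the block's, origin level with the block's top. Belongs in the square tub. May be absent (None).
- bar2: white plastic stopper. Origin: centre of its flange's underside. Flange 24 (x) x 30 (y) x 4 mm above it; plug 16 (x) x 14 (y) mm reaching 18 mm below; above the flange a flat BAR handle, 24 (x) x 12 (y) mm, from 4 to 38 mm above the origin. Plugged in: axes parallel to the block's, origin level with the block's top. Belongs in the square tub. May be absent (None).
- bar3: white plastic stopper. Origin: centre of its flange's underside. Flange 24 (x) x 30 (y) x 4 mm above it; plug 16 (x) x 14 (y) mm reaching 18 mm below; above the flange a flat BAR handle, 24 (x) x 12 (y) mm, from 4 to 38 mm above the origin. Plugged in: axes parallel to the block's, origin level with the block's top. Belongs in the square tub. May be absent (None).
- round_tub: loose round steel tub, open at the top, 156 mm across at the rim and 148 mm at the base, 55 mm high, walls 4 mm, 0.5 kg; origin: centre of its underside, z up
- square_tub: loose square steel tub, open at the top, 150 x 150 mm, 55 mm high, walls 4 mm, 0.5 kg; origin: centre of its underside, x and y along its sides, z up
- syrup: bystander: amber glass bottle 60 mm across, 130 mm tall; origin: centre of its underside
- jar: bystander: glass jar 76 mm across, 90 mm tall; origin: centre of its underside
- carton: bystander: small cardboard carton 90 x 130 x 70 mm; origin: centre of its underside
There are look-alikes about, which are no part of the job. What is shaped like the bar1 but pink is not meant.

How it is judged:
By the outcome, as a careful person would: the job done as asked, in the order asked, and still so for the second after the job is handed in, with the robot touching nothing.
Of knob1, bar1, knob2, bar2, knob3, bar3 only 3 to 5 are there at a start; the rules pass over those that are not, and their reading is None.
At some moment in a run one of round_tub, square_tub may be knocked a few centimetres aside while the robot is not near it.
It also fails if it takes over 210 s, if anything falls off the work surface, if the arm or the gripper's body presses on something with over 40 N, if the wrist force passes 120 N, or if a joint passes its speed limit or range.

## Working session

There is one attempt and no reset: what is moved stays moved. The work goes in short steps, Python scripts to look and compute and a tool call to move; the robot and the scene stay as the last step left them, time stands still between calls to the robot, and variables do not carry over. Pictures are saved under pics/ and viewed, at most 14 in all, crops included, and the job is handed in when it is done.

Besides the shell and the picture viewer there is one more tool, called after ">>>" as name([rows], argument=value, ...), one row to a line, values as JSON. drive_tool: Moves the arm, as the interface text tells. Its arguments: {"type":"object","properties":{"moves":{"type":"array","items":{"type":"array"}},"grip_force":{"type":"number"}},"required":["moves"]}

```bash
mkdir -p pics
cat > h.py <<'E'
import numpy as np, cv2
from plant import ctrl
from scipy.spatial.transform import Rotation as R
def shot(n,f):
    c=ctrl.read_camera(n); cv2.imwrite('pics/'+f,cv2.cvtColor(c['image'],cv2.COLOR_RGB2BGR)); np.savez('cam_'+n,**c); return c
def K(c): return np.array([[c['fx'],0,c['cx']],[0,c['fy'],c['cy']],[0,0,1.]])
def p2w(c,uv,z):
    u=cv2.undistortPoints(np.array(uv,float).reshape(-1,1,2),K(c),np.array(c['dist']).astype(float)).reshape(-1,2)
    d=np.c_[u,np.ones(len(u))]@c['R']; o=-c['R'].T@c['t']
    return o+d*((z-o[2])/d[:,2])[:,None]
def w2p(c,X): return cv2.projectPoints(np.array(X,float).reshape(-1,3),cv2.Rodrigues(np.array(c['R']))[0],np.array(c['t']).astype(float),K(c),np.array(c['dist']).astype(float))[0].reshape(-1,2)
def crop(c,f,x0,y0,w,h,s):
    im=cv2.cvtColor(c['image'],cv2.COLOR_RGB2BGR)[y0:y0+h,x0:x0+w]; cv2.imwrite('pics/'+f,cv2.resize(im,None,fx=s,fy=s,interpolation=cv2.INTER_CUBIC))
E
python3 - <<'E'
from h import *
a=shot('top','t1.png');b=shot('side','s1.png')
s=ctrl.get_state();print(s)
for c in(a,b):print(c['fx'],c['R'].round(2).tolist(),(-c['R'].T@c['t']).round(3))
E
```

```text
{'time': 0.1, 'qpos': array([-1.45396732e+00,  2.87122823e-01,  1.57807849e+00,  1.77143989e-05,
        1.27859244e+00, -1.49976481e-01]), 'dq': array([-2.66364736e-05, -1.07205912e-03, -1.40684486e-03, -1.03131798e-03,
       -1.69103817e-04,  4.17620149e-04]), 'joint_efforts': array([ 2.27910359e-04, -4.07299089e+01, -2.93697166e+01, -1.68801339e-04,
        3.40749903e-03,  7.70606107e-06]), 'eef_pos': array([ 0.17794459, -0.65052694,  0.24702903]), 'tcp_rot': array([ 9.91114783e-01,  1.33004798e-01,  2.67171478e-05, -1.10025710e-03]), 'contact_force': array([-0.36676842,  0.7854696 , -0.01865817]), 'wrist_torque': array([-0.03580378, -0.01305899,  0.00159188]), 'finger_force': 0.0, 'opening': 0.9985893533263007}
365.12502948436304 [[0.03, -1.0, 0.02], [-0.99, -0.03, -0.11], [0.11, -0.01, -0.99]] [ 0.527 -0.001  0.779]
431.12293818565286 [[0.74, -0.67, -0.02], [-0.51, -0.55, -0.66], [0.44, 0.5, -0.75]] [ 0.206 -0.436  0.719]
```

View pics/t1.png

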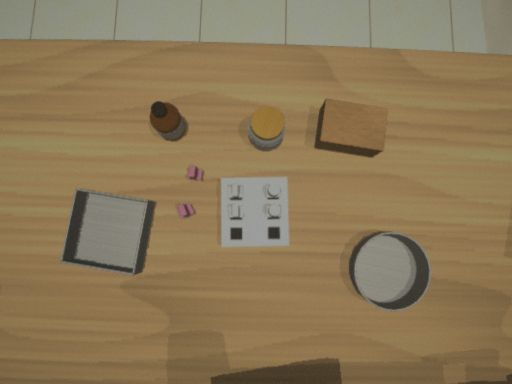

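View pics/s1.png

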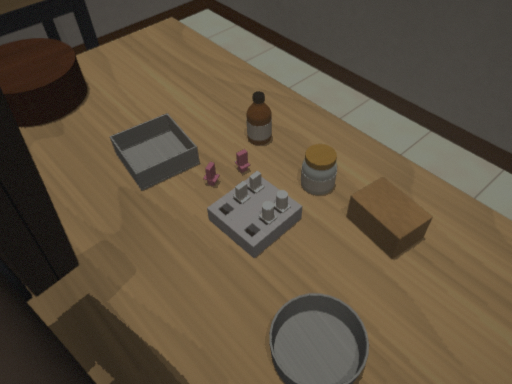

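Four white stoppers: two bars at (236,190),(236,211), two knobs at (273,190),(273,211); the near slots are empty. The two pink things are look-alikes. Enlarging the block and tubs.

Run:
```python
from h import *
c=np.load('cam_top.npz');crop(c,'t1c.png',210,168,90,90,6.5)
c=np.load('cam_side.npz');crop(c,'s1c.png',200,165,110,90,7)
```

```text
(no output)
```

View pics/t1c.png

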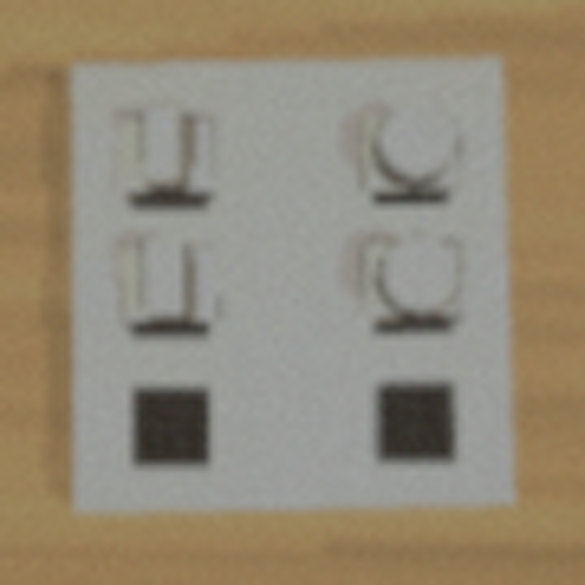

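View pics/s1c.png

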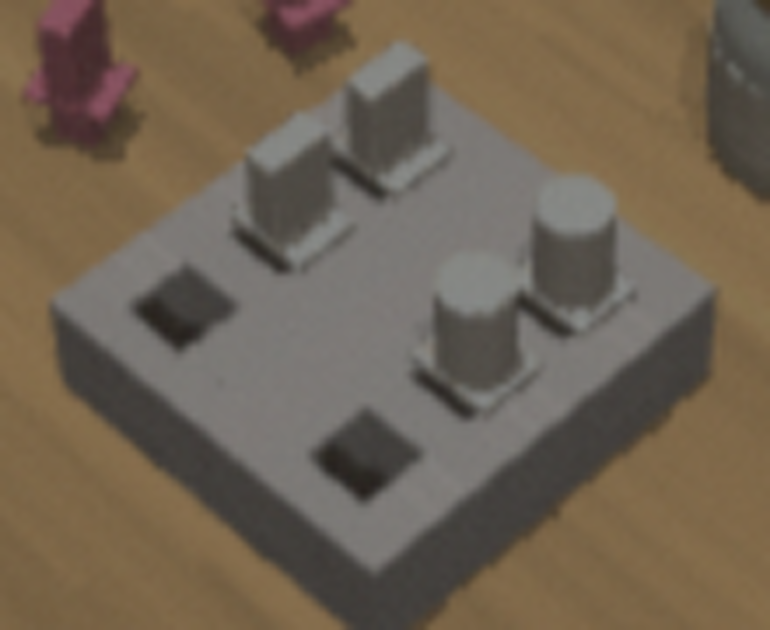

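Run:
```python
from h import *
c=np.load('cam_top.npz');d=np.load('cam_side.npz')
f=lambda P,s,o:(np.array(P)+.5)/s-.5+np.array(o)
A=p2w(c,f([(72,62),(500,58),(516,503),(75,510),(171,427),(416,422)],6.5,(210,168)),.04)
print(A.round(4));print('ctr',A[:4].mean(0).round(4),'yaw x-axis',np.arctan2(*(A[0]+A[1]-A[2]-A[3])[1::-1]),'yaw y',np.arctan2(*(-(A[0]+A[3]-A[1]-A[2])[:1],(A[0]+A[3]-A[1]-A[2])[1])))
print('side L,B,R',p2w(d,f([(53,303),(375,570),(715,292),(184,307),(366,455)],7,(200,165)),.04).round(4))
# heads tops z=.078
print('bar tops',p2w(c,f([(158,150),(158,275)],6.5,(210,168)),.078).round(4),'knob',p2w(c,f([(420,143),(422,272)],6.5,(210,168)),.078).round(4))
print('side tops bars far/near, knobs far/near',p2w(d,f([(387,72),(289,148),(575,206),(480,283)],7,(200,165)),.078).round(4))
S=p2w(c,[(77,190),(154,201),(137,274),(62,262)],.055);print('sq',S.mean(0).round(3),S.round(3));print('rd',p2w(c,[(390,271)],.055).round(3))
print('bys',p2w(c,[(160,108)],.13),p2w(c,[(268,123)],.09),p2w(c,[(355,125)],.07))
s=ctrl.get_state();print(R.from_quat(s['tcp_rot']).as_matrix().round(3))
```

```text
[[ 0.6368  0.0617  0.04  ]
 [ 0.6418 -0.073   0.04  ]
 [ 0.5029 -0.0802  0.04  ]
 [ 0.4974  0.0559  0.04  ]
 [ 0.5236  0.0271  0.04  ]
 [ 0.5271 -0.0487  0.04  ]]
ctr [ 0.5697 -0.0089  0.04  ] yaw x-axis 0.04679404978994355 yaw y [0.03854223]
side L,B,R [[ 0.4958  0.0554  0.04  ]
 [ 0.502  -0.0783  0.04  ]
 [ 0.6391 -0.0735  0.04  ]
 [ 0.5227  0.0281  0.04  ]
 [ 0.5259 -0.0479  0.04  ]]
bar tops [[0.6054 0.032  0.078 ]
 [0.5683 0.0308 0.078 ]] knob [[ 0.6096 -0.0458  0.078 ]
 [ 0.5712 -0.0472  0.078 ]]
side tops bars far/near, knobs far/near [[ 0.6053  0.0301  0.078 ]
 [ 0.5646  0.027   0.078 ]
 [ 0.6089 -0.0451  0.078 ]
 [ 0.5701 -0.0473  0.078 ]]
sq [0.52  0.281 0.055] [[0.601 0.348 0.055]
 [0.583 0.191 0.055]
 [0.439 0.217 0.055]
 [0.458 0.367 0.055]]
rd [[ 0.457 -0.28   0.055]]
bys [[0.74889921 0.17034583 0.13      ]] [[ 0.73818855 -0.03056722  0.09      ]] [[ 0.74591587 -0.20688645  0.07      ]]
[[ 0.965  0.264 -0.   ]
 [ 0.264 -0.965  0.002]
 [ 0.    -0.002 -1.   ]]
```

>>> drive_tool([
  [[0,0,0.18],[0.046,-0.038,0],0.085],
  [[0,0,0.045],[0.046,-0.038,0],0.085],
  [[0,0,0],[0.035,-0.05,0],0.085],
  [[0,0,0],[0.035,-0.05,0],0.085],
  [[0,0,0],[0.035,-0.05,0],0.07],
], grip_force=60)

```text
time: 0.72
eef_pos: [0.3542, -0.4042, 0.2478]
tcp_rot: [1.0, 0.021, -0.0, -0.0]
contact_force: [-0.2, -0.4, 0.2]
opening: 0.827
finger_force: 0.0
```

```bash
cat >> h.py <<'E'
T=dict(kf=(.6106,-.0453),kn=(.5706,-.047),bf=(.6074,.0307),bn=(.5674,.0290))
def go(x,y,z,yaw=.042):
    s=ctrl.get_state(); p=s['eef_pos']; M=R.from_quat(s['tcp_rot'])
    G=R.from_matrix(np.array([[np.cos(yaw),np.sin(yaw),0],[np.sin(yaw),-np.cos(yaw),0],[0,0,-1.]]))
    print('t',s['time'].__round__(2),'pos',p.round(4),'d',(M.inv().apply(np.array([x,y,z])-p)).round(4),'in goal frame',(G.inv().apply(np.array([x,y,z])-p)).round(4),'turn',(M.inv()*G).as_rotvec().round(4),'F',s['contact_force'].round(1),'open',round(s['opening'],3))
E
python3 -c "
from h import *
go(*T['kf'],.248)"
```

```text
t 0.72 pos [ 0.3542 -0.4042  0.2478] d [ 0.2711 -0.348   0.    ] in goal frame [ 2.713e-01 -3.478e-01 -2.000e-04] turn [-0.0007  0.0001 -0.0006] F [-0.2 -0.4  0.2] open 0.827
```

>>> drive_tool([
  [[0,0,0],[0.034,-0.0435,0],0.055],
  [[0,0,0],[0.034,-0.0435,0],0.055],
  [[0,0,0],[0.034,-0.0435,0],0.055],
  [[0,0,0],[0.034,-0.0435,0],0.055],
  [[0,0,0],[0.034,-0.0435,0],0.055],
])

```text
time: 1.35
eef_pos: [0.5148, -0.1801, 0.2479]
tcp_rot: [1.0, 0.021, -0.0, -0.0]
contact_force: [0.5, -0.6, -0.4]
opening: 0.643
finger_force: 0.0
```

>>> drive_tool([
  [[0,0,0],[0.034,-0.0435,0],0.055],
  [[0,0,0],[0.034,-0.0435,0],0.055],
  [[0,0,0],[0.034,-0.0435,0.04],0.055],
  [[0,0,0],[0,0,0.05],0.055],
  [[0,0,0],[0,0,0],0.055],
])

```text
time: 1.98
eef_pos: [0.6045, -0.0494, 0.1559]
tcp_rot: [1.0, 0.021, -0.006, -0.002]
contact_force: [-0.2, -0.0, 0.2]
opening: 0.645
finger_force: 0.0
```

```bash
python3 -c "
from h import *
go(*T['kf'],.067)
shot('top','t2.png');c=shot('side','s2.png');crop(c,'s2c.png',160,100,200,150,4)"
```

```text
t 1.98 pos [ 0.6045 -0.0494  0.1559] d [ 0.0073 -0.0035  0.0888] in goal frame [ 0.0062 -0.0038  0.0889] turn [-0.0034  0.0115  0.001 ] F [-0.2 -0.   0.2] open 0.645
```

View pics/s2c.png

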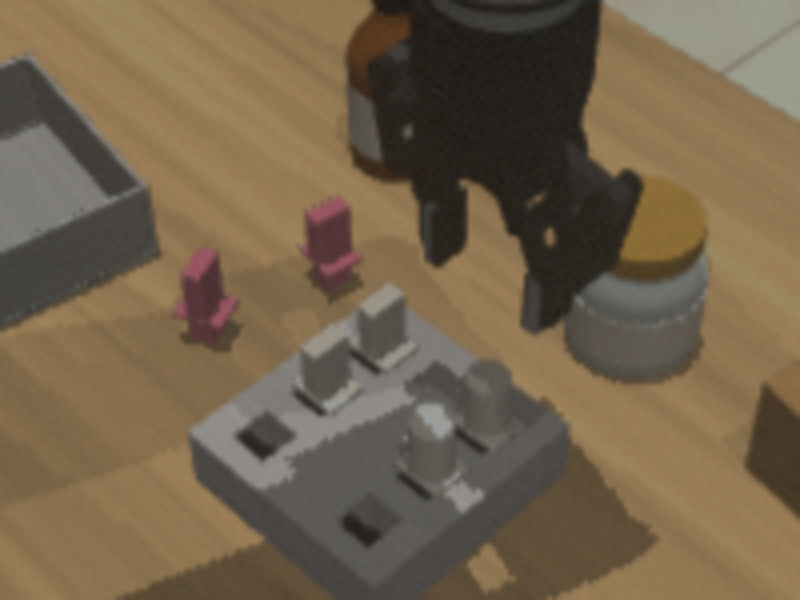

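Gripper hovers open above the far knob (crop 490,380), fingers along block y, nothing touched.

>>> drive_tool([
  [[-0.003,0.0115,0.001],[0.007,-0.0035,0.03],0.055],
  [[0,0,0],[0,0,0.03],0.055],
  [[0,0,0],[0,0,0.02],0.055],
  [[0,0,0],[0,0,0.009],0.055],
  [[0,0,0],[0,0,0],0.055],
])

```text
time: 2.7
eef_pos: [0.6159, -0.0476, 0.0732]
tcp_rot: [1.0, 0.02, 0.006, 0.001]
contact_force: [0.1, 0.1, -0.3]
opening: 0.643
finger_force: 0.0
```

```bash
python3 -c "
from h import *
go(*T['kf'],.067)"
```

```text
t 2.7 pos [ 0.6159 -0.0476  0.0732] d [-0.0053 -0.0026  0.0061] in goal frame [-0.0052 -0.0026  0.0062] turn [ 0.0031 -0.0121 -0.0017] F [ 0.1  0.1 -0.3] open 0.643
```

>>> drive_tool([
  [[0.003,-0.012,-0.001],[-0.0053,-0.0026,0.003],0.055],
  [[0,0,0],[0,0,0.003],0.055],
  [[0,0,0],[0,0,0],0.055],
  [[0,0,0],[0,0,0],0.055],
])

```text
time: 3.2
eef_pos: [0.6104, -0.0449, 0.0668]
tcp_rot: [1.0, 0.021, -0.0, 0.0]
contact_force: [0.2, -0.2, 0.3]
opening: 0.646
finger_force: 0.0
```

```bash
python3 -c "
from h import *
go(*T['kf'],.067)"
```

```text
t 3.2 pos [ 0.6104 -0.0449  0.0668] d [ 0.0002  0.0004 -0.0002] in goal frame [ 0.0002  0.0004 -0.0002] turn [ 0.0001  0.0002 -0.0002] F [ 0.2 -0.2  0.3] open 0.646
```

Well centred. Close.

>>> drive_tool([
  [[0,0,0],[0,0,0],0.03],
  [[0,0,0],[0,0,0],0.01],
  [[0,0,0],[0,0,0],0.01],
  [[0,0,0],[0,0,0],0.01],
  [[0,0,0],[0,0,0],0.01],
], grip_force=60)

```text
time: 3.82
eef_pos: [0.6103, -0.0452, 0.067]
tcp_rot: [1.0, 0.021, -0.0, 0.0]
contact_force: [-1.3, -2.1, 3.6]
opening: 0.262
finger_force: 58.9
```

>>> drive_tool([
  [[0.16,0,0],[0,0.006,0.0003],0.01],
  [[-0.16,0,0],[0,-0.006,-0.0003],0.01],
  [[-0.16,0,0],[0,-0.006,-0.0003],0.01],
  [[0.16,0,0],[0,0.006,-0.0003],0.01],
  [[0.16,0,0],[0,0.006,-0.0003],0.01],
])

```text
time: 4.45
eef_pos: [0.6111, -0.0486, 0.0695]
tcp_rot: [0.996, 0.022, -0.001, -0.083]
contact_force: [-0.4, 1.7, -7.3]
opening: 0.262
finger_force: 59.9
```

```bash
python3 -c "
from h import *
go(*T['kf'],.067);print(ctrl.get_state()['wrist_torque'],ctrl.get_state()['finger_force'])"
```

```text
t 4.45 pos [ 0.6111 -0.0486  0.0695] d [-0.0003 -0.0029  0.003 ] in goal frame [-0.0003 -0.0033  0.0025] turn [-0.1665 -0.0021  0.0021] F [-0.4  1.7 -7.3] open 0.262
[0.02911578 0.04942769 0.09835814] 59.88486886024475
```

>>> drive_tool([
  [[-0.16,0,0],[0,-0.006,-0.0004],0.01],
  [[-0.16,0,0],[0,-0.006,-0.0004],0.01],
  [[0.16,0,0],[0,0.006,-0.0004],0.01],
  [[0.16,0,0],[0,0.006,-0.0004],0.01],
  [[-0.16,0,0],[0,-0.006,-0.0004],0.01],
])

```text
time: 5.08
eef_pos: [0.6098, -0.0477, 0.0725]
tcp_rot: [1.0, 0.016, -0.001, -0.001]
contact_force: [0.7, -1.3, -8.4]
opening: 0.256
finger_force: 60.5
```

```bash
python3 -c "
from h import *
go(*T['kf'],.067);c=shot('side','s3.png');crop(c,'s3c.png',190,130,130,110,5)"
```

```text
t 5.08 pos [ 0.6098 -0.0477  0.0725] d [ 0.0009 -0.0023  0.0055] in goal frame [ 0.0009 -0.0024  0.0055] turn [-0.0024  0.0016 -0.0098] F [ 0.7 -1.3 -8.4] open 0.256
```

View pics/s3c.png

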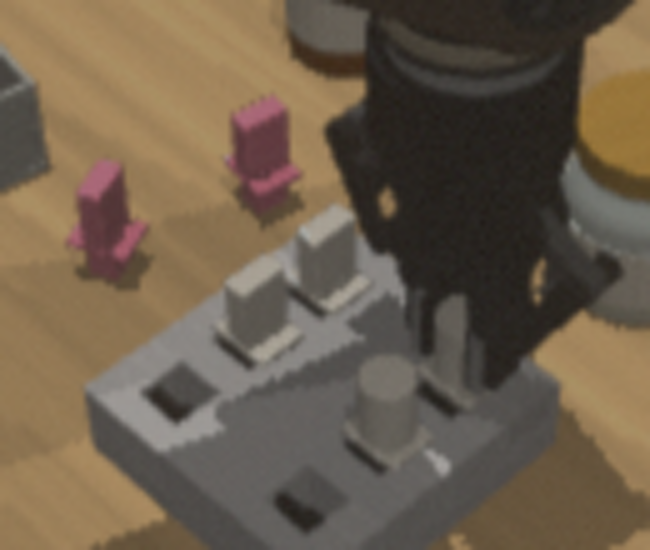

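>>> drive_tool([
  [[-0.16,0,0],[0,-0.006,-0.0004],0.01],
  [[0.16,0,0],[0,0.006,-0.0004],0.01],
  [[0.16,0,0],[0,0.006,-0.0004],0.01],
  [[-0.16,0,0],[0,-0.006,-0.0004],0.01],
  [[-0.16,0,0],[0,-0.006,-0.0004],0.01],
])

```text
time: 5.75
eef_pos: [0.6093, -0.0398, 0.0766]
tcp_rot: [0.997, 0.02, 0.001, 0.081]
contact_force: [-0.0, -2.1, -8.4]
opening: 0.256
finger_force: 61.2
```

>>> drive_tool([
  [[0.16,0,0],[0,0.006,-0.0004],0.01],
  [[0.16,0,0],[0,0.006,-0.0004],0.01],
  [[-0.16,0,0],[0,-0.006,-0.0004],0.01],
  [[-0.16,0,0],[0,-0.006,-0.0004],0.01],
  [[0.16,0,0],[0,0.006,-0.0004],0.01],
])

```text
time: 6.38
eef_pos: [0.6096, -0.04, 0.0812]
tcp_rot: [1.0, 0.026, -0.001, -0.001]
contact_force: [-0.9, -0.2, -9.6]
opening: 0.268
finger_force: 61.2
```

```bash
python3 -c "
from h import *
go(*T['kf'],.067);c=shot('side','s4.png');crop(c,'s4c.png',190,130,130,110,5)"
```

```text
t 6.38 pos [ 0.6096 -0.04    0.0812] d [0.0008 0.0053 0.0142] in goal frame [0.0008 0.0053 0.0142] turn [-0.0027  0.0017  0.0096] F [-0.9 -0.2 -9.6] open 0.268
```

View pics/s4c.png

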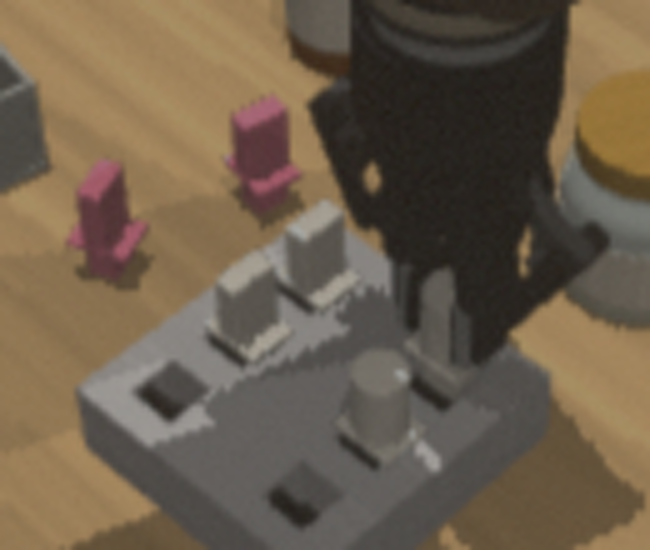

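Raised about 14 mm; block still flat, slid by ~2 mm at most.

>>> drive_tool([
  [[0.16,0,0],[0,0.0055,-0.0004],0.01],
  [[-0.16,0,0],[0,-0.0055,-0.0004],0.01],
  [[-0.16,0,0],[0,-0.0055,-0.0004],0.01],
  [[0.16,0,0],[0,0.0055,-0.0004],0.01],
  [[0.16,0,0],[0,0.0055,-0.0004],0.01],
])

```text
time: 7.05
eef_pos: [0.6109, -0.0486, 0.0874]
tcp_rot: [0.996, 0.022, -0.001, -0.082]
contact_force: [-0.3, -0.6, -0.7]
opening: 0.26
finger_force: 62.7
```

>>> drive_tool([
  [[-0.16,0,0],[0,-0.0055,-0.0004],0.01],
  [[-0.16,0,0],[0,-0.0055,-0.0004],0.01],
  [[0.16,0,0],[0,0.0055,-0.0004],0.01],
  [[0,0,0],[0,0,0],0.01],
  [[0,0,0],[0,0,0],0.01],
])

```text
time: 7.68
eef_pos: [0.6101, -0.0452, 0.0896]
tcp_rot: [1.0, 0.02, -0.0, 0.001]
contact_force: [0.9, 1.3, -0.1]
opening: 0.264
finger_force: 62.7
```

```bash
python3 -c "
from h import *
go(*T['kf'],.067)"
```

```text
t 7.67 pos [ 0.6101 -0.0452  0.0896] d [0.0006 0.     0.0226] in goal frame [0.0005 0.0001 0.0226] turn [ 0.0016  0.001  -0.0017] F [ 0.9  1.3 -0.1] open 0.264
```

>>> drive_tool([
  [[0,0,0],[0,0,-0.03],0.01],
  [[0,0,0],[0,0,-0.045],0.01],
  [[0,0,0],[-0.02,0.03,-0.015],0.01],
  [[0,0,0],[-0.028,0.046,0],0.01],
  [[0,0,0],[-0.028,0.046,0],0.01],
])

```text
time: 8.3
eef_pos: [0.5386, -0.1708, 0.18]
tcp_rot: [1.0, 0.021, -0.0, 0.001]
contact_force: [0.9, -0.8, -0.6]
opening: 0.258
finger_force: 62.7
```

>>> drive_tool([
  [[0,0,0],[-0.028,0.046,0],0.01],
  [[0,0,0],[-0.026,0.046,0],0.01],
  [[0,0,0],[-0.01,0.016,0],0.01],
  [[0,0,0],[0,0,0],0.01],
  [[0,0,0],[0,0,0],0.01],
])

```text
time: 8.93
eef_pos: [0.4805, -0.2793, 0.1795]
tcp_rot: [1.0, 0.021, -0.0, -0.0]
contact_force: [0.1, 0.3, 0.5]
opening: 0.264
finger_force: 62.7
```

```bash
python3 -c "
from h import *
go(.48,-.28,.06);c=shot('top','t5.png')"
```

```text
t 8.93 pos [ 0.4805 -0.2793  0.1795] d [-0.0004  0.0007  0.1195] in goal frame [-0.0005  0.0007  0.1195] turn [-0.0006  0.0007  0.0007] F [0.1 0.3 0.5] open 0.264
```

View pics/t5.png

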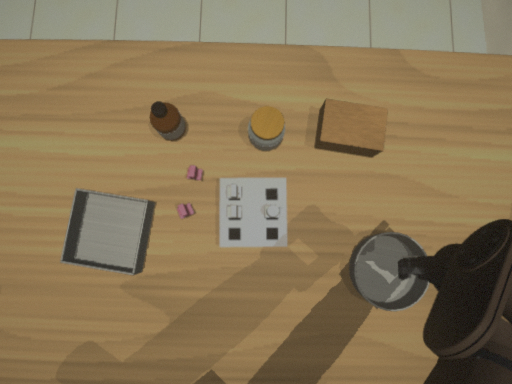

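The knob is out, the far right slot (272,194) is empty, and both tubs are where they were (round 390,271).

>>> drive_tool([
  [[0,0,0],[0,0,0.05],0.01],
  [[0,0,0],[0,0,0.045],0.01],
  [[0,0,0],[0,0,0.022],0.01],
  [[0,0,0],[0,0,0],0.01],
  [[0,0,0],[0,0,0],0.03],
])

```text
time: 9.6
eef_pos: [0.4812, -0.2805, 0.0641]
tcp_rot: [1.0, 0.022, 0.001, 0.001]
contact_force: [-0.3, -0.7, 1.2]
opening: 0.35
finger_force: 0.0
```

>>> drive_tool([
  [[0,0,0],[0,0,0],0.045],
  [[0,0,0],[0,0,0],0.045],
  [[0,0,0],[0,0,-0.04],0.045],
  [[0,0,0],[0,0,-0.05],0.045],
  [[0,0,0],[0,0,-0.03],0.055],
])

```text
time: 10.22
eef_pos: [0.4809, -0.2813, 0.1864]
tcp_rot: [1.0, 0.021, 0.002, 0.002]
contact_force: [0.2, -1.3, 0.4]
opening: 0.647
finger_force: 0.0
```

```bash
python3 -c "
from h import *
go(*T['kn'],.067);c=shot('top','t6.png');crop(c,'t6c.png',200,160,240,160,3.3)"
```

```text
t 10.22 pos [ 0.4809 -0.2813  0.1864] d [ 0.099  -0.2308  0.119 ] in goal frame [ 0.0995 -0.2304  0.1194] turn [ 0.0033 -0.0031 -0.0004] F [ 0.2 -1.3  0.4] open 0.647
```

View pics/t6c.png

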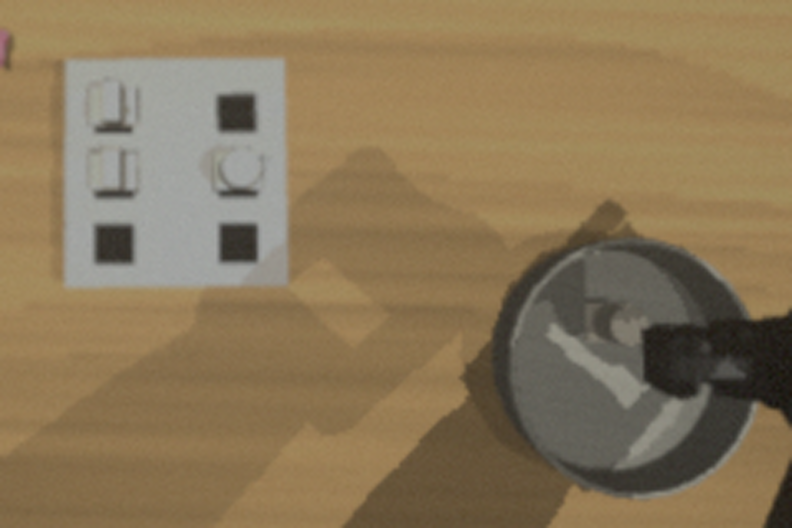

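Knob lies in the round tub (crop 615,320). The block has shifted slightly: corners (65,58),(285,58),(288,287),(65,287); remeasure it.

Run:
```python
from h import *
c=np.load('cam_top.npz')
A=p2w(c,(np.array([(65,58),(285,58),(288,287),(65,287),(237,112),(114,244),(238,243)])+.5)/3.3-.5+[200,160],.04)[:,:2]
B=np.array([(70,68),(70,-68),(-70,-68),(-70,68),(40,-38),(-40,38),(-40,-38)])/1e3
print(A.round(4))
a,b=A-A.mean(0),B-B.mean(0);th=np.arctan2((b[:,0]*a[:,1]-b[:,1]*a[:,0]).sum(),(a*b).sum());M=np.array([[np.cos(th),-np.sin(th)],[np.sin(th),np.cos(th)]])
t=A.mean(0)-M@B.mean(0);print('ctr',t,'yaw',th,'res',(A-(B@M.T+t)).round(4).tolist())
for k,p in dict(kn=(0,-.038),bf=(.04,.038),bn=(0,.038)).items():print(k,(t+M@p).round(4))
g=t+M@[0,-.038];go(*g,.067,th)
```

```text
[[ 0.6365  0.0644]
 [ 0.6402 -0.072 ]
 [ 0.4995 -0.0761]
 [ 0.4962  0.0594]
 [ 0.6057 -0.0429]
 [ 0.5229  0.0304]
 [ 0.5254 -0.0451]]
ctr [ 0.56647457 -0.00612217] yaw 0.028115238528149695 res [[0.002, 0.0005], [0.0019, 0.0001], [0.0011, -0.0001], [0.0016, -0.0005], [-0.0018, 0.0001], [-0.0025, -0.0003], [-0.0022, 0.0001]]
kn [ 0.5675 -0.0441]
bf [0.6054 0.033 ]
bn [0.5654 0.0319]
t 10.28 pos [ 0.4825 -0.2826  0.1906] d [ 0.094  -0.2357  0.1225] in goal frame [ 0.0917 -0.236   0.1236] turn [ 0.0077 -0.0079  0.0136] F [ 1.8 -1.7  2.9] open 0.648
```

>>> drive_tool([
  [[0,0,0],[0.0157,-0.0393,0],0.055],
  [[0,0,0],[0.0157,-0.0393,0],0.055],
  [[0,0,0],[0.0157,-0.0393,0],0.055],
  [[0,0,0],[0.0157,-0.0393,0],0.055],
  [[0,0,0.013],[0.0157,-0.0393,0],0.055],
])

```text
time: 10.9
eef_pos: [0.5505, -0.0797, 0.1827]
tcp_rot: [1.0, 0.014, -0.0, 0.0]
contact_force: [0.2, 0.6, 0.2]
opening: 0.647
finger_force: 0.0
```

>>> drive_tool([
  [[0,0,0],[0.0157,-0.0393,0],0.055],
  [[0,0,0],[0,0,0.04],0.055],
  [[0,0,0],[0,0,0.04],0.055],
  [[0,0,0],[0,0,0],0.055],
  [[0,0,0],[0,0,0],0.055],
])

```text
time: 11.52
eef_pos: [0.5656, -0.0415, 0.1041]
tcp_rot: [1.0, 0.014, 0.001, 0.0]
contact_force: [-0.2, 0.2, 0.2]
opening: 0.644
finger_force: 0.0
```

```bash
python3 -c "
from h import *
go(.569,-.0441,.067,.028)"
```

```text
t 11.53 pos [ 0.5656 -0.0415  0.1041] d [0.0033 0.0026 0.0371] in goal frame [0.0033 0.0027 0.0371] turn [ 0.0005 -0.0013  0.0005] F [-0.2  0.2  0.2] open 0.644
```

>>> drive_tool([
  [[0,0,0],[0.0033,0.0027,0.012],0.055],
  [[0,0,0],[0,0,0.015],0.055],
  [[0,0,0],[0,0,0.01],0.055],
  [[0,0,0],[0,0,0],0.04],
  [[0,0,0],[0,0,0],0.01],
])

```text
time: 12.15
eef_pos: [0.5682, -0.0439, 0.0658]
tcp_rot: [1.0, 0.015, -0.0, 0.0]
contact_force: [-2.0, -6.7, 6.5]
opening: 0.269
finger_force: 26.2
```

>>> drive_tool([
  [[0,0,0],[0,0,0],0.01],
  [[0,0,0],[0,0,0],0.01],
  [[0,0,0],[0,0,0],0.01],
  [[0,0,0],[0,0,0],0.01],
])

```text
time: 12.65
eef_pos: [0.5682, -0.0439, 0.0659]
tcp_rot: [1.0, 0.014, -0.0, 0.0]
contact_force: [-0.7, -1.9, 0.6]
opening: 0.262
finger_force: 58.9
```

```bash
python3 -c "
from h import *
go(.569,-.0441,.067,.028)"
```

```text
t 12.65 pos [ 0.5682 -0.0439  0.0659] d [ 0.0008  0.0002 -0.0011] in goal frame [ 0.0008  0.0002 -0.0011] turn [0.0004 0.0003 0.001 ] F [-0.7 -1.9  0.6] open 0.262
```

>>> drive_tool([
  [[0.16,0,0],[0,0.0055,0.0003],0.01],
  [[-0.16,0,0],[0,-0.0055,-0.0003],0.01],
  [[-0.16,0,0],[0,-0.0055,-0.0003],0.01],
  [[0.16,0,0],[0,0.0055,-0.0003],0.01],
  [[0.16,0,0],[0,0.0055,-0.0003],0.01],
])

```text
time: 13.28
eef_pos: [0.5685, -0.0473, 0.0686]
tcp_rot: [0.996, 0.016, -0.001, -0.083]
contact_force: [-1.7, 2.1, -7.6]
opening: 0.265
finger_force: 60.1
```

>>> drive_tool([
  [[-0.16,0,0],[0,-0.0055,-0.0004],0.01],
  [[-0.16,0,0],[0,-0.0055,-0.0004],0.01],
  [[0.16,0,0],[0,0.0055,-0.0004],0.01],
  [[0.16,0,0],[0,0.0055,-0.0004],0.01],
  [[-0.16,0,0],[0,-0.0055,-0.0004],0.01],
])

```text
time: 13.9
eef_pos: [0.5678, -0.0464, 0.0718]
tcp_rot: [1.0, 0.009, -0.001, -0.001]
contact_force: [0.2, -0.9, -9.1]
opening: 0.263
finger_force: 60.7
```

>>> drive_tool([
  [[-0.16,0,0],[0,-0.0055,-0.0004],0.01],
  [[0.16,0,0],[0,0.0055,-0.0004],0.01],
  [[0.16,0,0],[0,0.0055,-0.0004],0.01],
  [[-0.16,0,0],[0,-0.0055,-0.0004],0.01],
  [[-0.16,0,0],[0,-0.0055,-0.0004],0.01],
])

```text
time: 14.52
eef_pos: [0.5674, -0.0394, 0.0758]
tcp_rot: [0.997, 0.013, 0.001, 0.082]
contact_force: [-0.5, -3.1, -8.0]
opening: 0.259
finger_force: 61.1
```

>>> drive_tool([
  [[0.16,0,0],[0,0.0055,-0.0004],0.01],
  [[0.16,0,0],[0,0.0055,-0.0004],0.01],
  [[-0.16,0,0],[0,-0.0055,-0.0004],0.01],
  [[-0.16,0,0],[0,-0.0055,-0.0004],0.01],
  [[0.16,0,0],[0,0.0055,-0.0004],0.01],
])

```text
time: 15.15
eef_pos: [0.5672, -0.0398, 0.0799]
tcp_rot: [1.0, 0.019, -0.001, -0.0]
contact_force: [-1.6, -2.0, -10.5]
opening: 0.264
finger_force: 61.2
```

>>> drive_tool([
  [[0.16,0,0],[0,0.0055,-0.0004],0.01],
  [[-0.16,0,0],[0,-0.0055,-0.0004],0.01],
  [[-0.16,0,0],[0,-0.0055,-0.0004],0.01],
  [[0.16,0,0],[0,0.0055,-0.0004],0.01],
  [[0.16,0,0],[0,0.0055,-0.0004],0.01],
])

```text
time: 15.78
eef_pos: [0.569, -0.0473, 0.0859]
tcp_rot: [0.996, 0.016, -0.0, -0.083]
contact_force: [-0.5, 0.2, -0.4]
opening: 0.263
finger_force: 62.8
```

>>> drive_tool([
  [[-0.16,0,0],[0,-0.0055,-0.0004],0.01],
  [[-0.16,0,0],[0,-0.0055,-0.0004],0.01],
  [[0.16,0,0],[0,0.0055,-0.0004],0.01],
  [[0,0,0],[0,0,0],0.01],
  [[0,0,0],[0,0,0],0.01],
])

```text
time: 16.4
eef_pos: [0.568, -0.0441, 0.088]
tcp_rot: [1.0, 0.014, -0.0, 0.001]
contact_force: [-0.7, -0.6, -0.5]
opening: 0.265
finger_force: 62.8
```

>>> drive_tool([
  [[0,0,0],[0,0,-0.03],0.01],
  [[0,0,0],[0,0,-0.045],0.01],
  [[0,0,0],[-0.02,0.035,-0.015],0.01],
  [[0,0,0],[-0.028,0.047,0],0.01],
  [[0,0,0],[-0.028,0.047,0],0.01],
])

```text
time: 17.02
eef_pos: [0.4951, -0.1759, 0.1784]
tcp_rot: [1.0, 0.015, -0.0, 0.001]
contact_force: [-0.3, -0.7, -0.6]
opening: 0.263
finger_force: 62.8
```

>>> drive_tool([
  [[0,0,0],[-0.028,0.047,0],0.01],
  [[0,0,0],[-0.026,0.045,0],0.01],
  [[0,0,0],[-0.01,0.016,0],0.01],
  [[0,0,0],[0,0,0],0.01],
  [[0,0,0],[0,0,0],0.01],
])

```text
time: 17.65
eef_pos: [0.4355, -0.2836, 0.1778]
tcp_rot: [1.0, 0.015, -0.0, -0.0]
contact_force: [-0.2, -0.3, -0.5]
opening: 0.262
finger_force: 62.8
```

```bash
python3 -c "
from h import *
go(.435,-.285,.062,.028);a=cv2.imread('pics/t5.png').astype(int);shot('top','t7.png');b=cv2.imread('pics/t7.png').astype(int)
d=np.abs(a-b).max(2);print('round',d[225:315,340:435].mean(),(d[225:315,340:435]>40).sum(),'sq',d[180:280,55:160].mean())
h=np.hstack([b[160:320,50:180],b[160:320,340:440]]);cv2.imwrite('pics/t7c.png',cv2.resize(h.astype(np.uint8),None,fx=3,fy=3))"
```

```text
t 17.65 pos [ 0.4355 -0.2836  0.1778] d [-0.0004  0.0015  0.1158] in goal frame [-0.0005  0.0014  0.1158] turn [-0.0006  0.0007  0.0016] F [-0.2 -0.3 -0.5] open 0.262
round 24.037426900584794 2191 sq 2.6075238095238094
```

View pics/t7c.png

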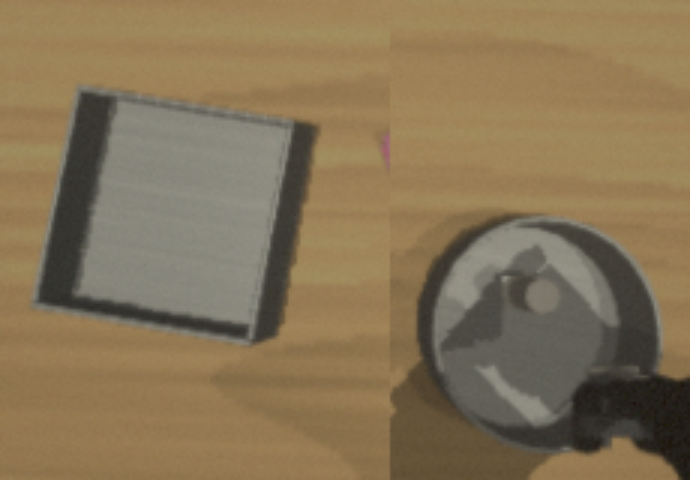

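Both tubs are unmoved (round rim still centred at 390,271) and knob one sits at (388,257). Lower and release.

>>> drive_tool([
  [[0,0,0],[0,0.001,0.05],0.01],
  [[0,0,0],[0,0,0.044],0.01],
  [[0,0,0],[0,0,0.02],0.01],
  [[0,0,0],[0,0,0],0.01],
  [[0,0,0],[0,0,0],0.03],
])

```text
time: 18.32
eef_pos: [0.4362, -0.2857, 0.0653]
tcp_rot: [1.0, 0.015, 0.0, 0.001]
contact_force: [-0.0, -0.4, -0.2]
opening: 0.355
finger_force: 0.0
```

>>> drive_tool([
  [[0,0,0],[0,0,0],0.045],
  [[0,0,0],[0,0,0],0.045],
  [[0,0,0],[0,0,-0.04],0.045],
  [[0,0,0],[0,0,-0.05],0.045],
  [[0,0,0],[0,0,-0.03],0.055],
])

```text
time: 18.95
eef_pos: [0.4359, -0.2866, 0.1876]
tcp_rot: [1.0, 0.014, 0.001, 0.002]
contact_force: [1.0, -0.3, 0.5]
opening: 0.645
finger_force: 0.0
```

>>> drive_tool([
  [[0,0,0],[0.02,-0.04,0],0.05],
  [[0,0,0],[0.02,-0.05,0],0.05],
  [[0,0,0],[0.02,-0.05,0],0.05],
  [[0,0,0],[0.02,-0.04,0],0.05],
  [[0,0,0],[0,0,0],0.05],
])

```text
time: 19.58
eef_pos: [0.5106, -0.1013, 0.1846]
tcp_rot: [1.0, 0.017, 0.0, 0.0]
contact_force: [0.1, -0.2, -0.2]
opening: 0.585
finger_force: 0.0
```

```bash
python3 -c "
from h import *
go(.567,.0319,.067,.028);c=shot('top','t8.png');crop(c,'t8c.png',200,160,240,160,3.3)"
```

```text
t 19.57 pos [ 0.5106 -0.1013  0.1846] d [ 0.0608 -0.1312  0.1176] in goal frame [ 0.0601 -0.1315  0.1176] turn [ 0.0002 -0.0005  0.0052] F [ 0.1 -0.2 -0.2] open 0.585
```

View pics/t8c.png

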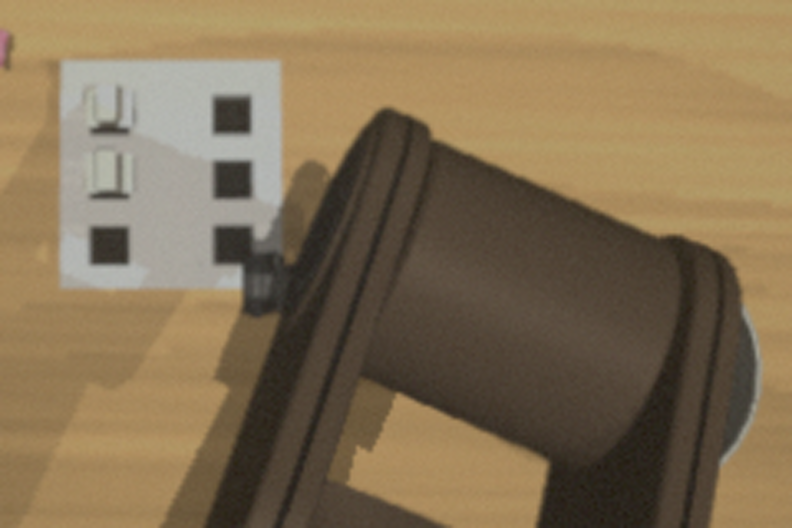

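Block corners now (60,60),(281,60),(60,288); slots (232,115),(231,180),(110,245). Both bars remain.

Run:
```python
from h import *
c=np.load('cam_top.npz')
A=p2w(c,(np.array([(60,60),(281,60),(60,288),(232,115),(110,245),(231,180)])+.5)/3.3-.5+[200,160],.04)[:,:2]
B=np.array([(70,68),(70,-68),(-70,68),(40,-38),(-40,38),(0,-38)])/1e3
a,b=A-A.mean(0),B-B.mean(0);th=np.arctan2((b[:,0]*a[:,1]-b[:,1]*a[:,0]).sum(),(a*b).sum());M=np.array([[np.cos(th),-np.sin(th)],[np.sin(th),np.cos(th)]])
t=A.mean(0)-M@B.mean(0);print('ctr',t,'yaw',th,'res',(A-(B@M.T+t)).round(4).tolist())
t=t+[.0015,0]
for k,p in dict(bf=(.04,.038),bn=(0,.038)).items():print(k,(t+M@p).round(4));go(*(t+M@p),.067,th)
print(p2w(c,(np.array([(108,105),(108,170)])+.5)/3.3-.5+[200,160],.078))
```

```text
ctr [ 0.56499718 -0.00305753] yaw 0.022778316800105426 res [[0.0017, 0.0009], [0.0024, -0.0001], [0.002, -0.001], [-0.0021, 0.0003], [-0.0019, -0.0012], [-0.0022, 0.001]]
bf [0.6056 0.0358]
t 19.62 pos [ 0.5102 -0.1026  0.1845] d [ 0.0998 -0.1355  0.1175] in goal frame [ 0.0986 -0.1362  0.1175] turn [ 0.0007 -0.0001  0.0088] F [0.7 0.7 0.3] open 0.58
bn [0.5656 0.0349]
t 19.62 pos [ 0.5102 -0.1026  0.1845] d [ 0.0598 -0.1358  0.1174] in goal frame [ 0.0586 -0.1362  0.1175] turn [ 0.0007 -0.0001  0.0088] F [0.7 0.7 0.3] open 0.58
[[0.60377863 0.03484124 0.078     ]
 [0.56576585 0.0336236  0.078     ]]
```

>>> drive_tool([
  [[0,0,0.0088],[0.025,-0.034,0],0.045],
  [[0,0,0],[0.0246,-0.034,0],0.045],
  [[0,0,0],[0.0246,-0.034,0],0.045],
  [[0,0,0],[0.0246,-0.034,0],0.045],
  [[0,0,0],[0,0,0.03],0.045],
])

```text
time: 20.25
eef_pos: [0.6091, 0.0348, 0.1572]
tcp_rot: [1.0, 0.011, 0.004, 0.001]
contact_force: [-0.2, -0.8, -0.5]
opening: 0.525
finger_force: 0.0
```

>>> drive_tool([
  [[0,0,0],[0,0,0.04],0.045],
  [[0,0,0],[0,0,0.01],0.045],
  [[0,0,0],[0,0,0],0.045],
  [[0,0,0],[0,0,0],0.045],
])

```text
time: 20.75
eef_pos: [0.6069, 0.034, 0.1061]
tcp_rot: [1.0, 0.01, 0.001, 0.0]
contact_force: [-0.1, -0.8, 0.4]
opening: 0.528
finger_force: 0.0
```

```bash
python3 -c "
from h import *
go(.6056,.0355,.067,.023)"
```

```text
t 20.75 pos [0.6069 0.034  0.1061] d [-0.0014 -0.0016  0.0391] in goal frame [-0.0012 -0.0016  0.0391] turn [ 0.0005 -0.0029 -0.0037] F [-0.1 -0.8  0.4] open 0.528
```

>>> drive_tool([
  [[0,0,0.002],[-0.0014,-0.0016,0.013],0.045],
  [[0,0,0],[0,0,0.016],0.045],
  [[0,0,0],[0,0,0.01],0.045],
  [[0,0,0],[0,0,0],0.03],
  [[0,0,0],[0,0,0],0.005],
])

```text
time: 21.38
eef_pos: [0.6043, 0.0363, 0.065]
tcp_rot: [1.0, 0.009, -0.0, 0.0]
contact_force: [0.5, 0.1, 0.5]
opening: 0.15
finger_force: 0.0
```

>>> drive_tool([
  [[0,0,0],[0,0,0],0.002],
  [[0,0,0],[0,0,0],0.002],
  [[0,0,0],[0,0,0],0.002],
  [[0,0,0],[0,0,0],0.002],
])

```text
time: 21.88
eef_pos: [0.6044, 0.036, 0.0652]
tcp_rot: [1.0, 0.009, 0.0, 0.0]
contact_force: [0.2, -2.2, -1.5]
opening: 0.131
finger_force: 59.5
```

```bash
python3 -c "
from h import *
go(.6056,.0355,.067,.023)"
```

```text
t 21.88 pos [0.6044 0.036  0.0652] d [ 0.0012  0.0005 -0.0018] in goal frame [ 0.0012  0.0005 -0.0018] turn [ 0.0006 -0.0002 -0.0048] F [ 0.2 -2.2 -1.5] open 0.131
```

>>> drive_tool([
  [[0.16,0,0],[0,0.0055,0.0003],0.002],
  [[-0.16,0,0],[0,-0.0055,-0.0003],0.002],
  [[-0.16,0,0],[0,-0.0055,-0.0003],0.002],
  [[0.16,0,0],[0,0.0055,-0.0003],0.002],
  [[0.16,0,0],[0,0.0055,-0.0003],0.002],
])

```text
time: 22.5
eef_pos: [0.6042, 0.033, 0.0679]
tcp_rot: [0.996, 0.01, -0.001, -0.083]
contact_force: [-0.4, 1.1, -7.5]
opening: 0.131
finger_force: 59.8
```

>>> drive_tool([
  [[-0.16,0,0],[0,-0.0055,-0.0004],0.002],
  [[-0.16,0,0],[0,-0.0055,-0.0004],0.002],
  [[0.16,0,0],[0,0.0055,-0.0004],0.002],
  [[0.16,0,0],[0,0.0055,-0.0004],0.002],
  [[-0.16,0,0],[0,-0.0055,-0.0004],0.002],
])

```text
time: 23.12
eef_pos: [0.6043, 0.0332, 0.0714]
tcp_rot: [1.0, 0.004, -0.0, -0.001]
contact_force: [0.4, -1.1, -8.6]
opening: 0.132
finger_force: 60.2
```

>>> drive_tool([
  [[-0.16,0,0],[0,-0.0055,-0.0004],0.002],
  [[0.16,0,0],[0,0.0055,-0.0004],0.002],
  [[0.16,0,0],[0,0.0055,-0.0004],0.002],
  [[-0.16,0,0],[0,-0.0055,-0.0004],0.002],
  [[-0.16,0,0],[0,-0.0055,-0.0004],0.002],
])

```text
time: 23.75
eef_pos: [0.6037, 0.0404, 0.0752]
tcp_rot: [0.997, 0.007, 0.0, 0.082]
contact_force: [-0.6, -2.5, -9.4]
opening: 0.128
finger_force: 60.5
```

>>> drive_tool([
  [[0.16,0,0],[0,0.0055,-0.0004],0.002],
  [[0.16,0,0],[0,0.0055,-0.0004],0.002],
  [[-0.16,0,0],[0,-0.0055,-0.0004],0.002],
  [[-0.16,0,0],[0,-0.0055,-0.0004],0.002],
  [[0.16,0,0],[0,0.0055,-0.0004],0.002],
])

```text
time: 24.38
eef_pos: [0.6025, 0.0403, 0.0791]
tcp_rot: [1.0, 0.014, -0.002, -0.0]
contact_force: [-2.3, -2.1, -10.1]
opening: 0.124
finger_force: 60.9
```

>>> drive_tool([
  [[0.16,0,0],[0,0.0055,-0.0004],0.002],
  [[-0.16,0,0],[0,-0.0055,-0.0004],0.002],
  [[-0.16,0,0],[0,-0.0055,-0.0004],0.002],
  [[0.16,0,0],[0,0.0055,-0.0004],0.002],
  [[0.16,0,0],[0,0.0055,-0.0004],0.002],
])

```text
time: 25.0
eef_pos: [0.6045, 0.0329, 0.0851]
tcp_rot: [0.997, 0.01, -0.0, -0.083]
contact_force: [0.4, -1.1, -0.6]
opening: 0.13
finger_force: 62.2
```

>>> drive_tool([
  [[-0.16,0,0],[0,-0.0055,-0.0004],0.002],
  [[-0.16,0,0],[0,-0.0055,-0.0004],0.002],
  [[0.16,0,0],[0,0.0055,-0.0004],0.002],
  [[0,0,0],[0,0,0],0.002],
  [[0,0,0],[0,0,0],0.002],
])

```text
time: 25.62
eef_pos: [0.6041, 0.036, 0.0873]
tcp_rot: [1.0, 0.008, -0.0, 0.001]
contact_force: [0.2, -0.5, 0.1]
opening: 0.132
finger_force: 62.2
```

>>> drive_tool([
  [[0,0,0],[0,0,-0.03],0.002],
  [[0,0,0],[0,0,-0.045],0.002],
  [[0,0,0],[-0.008,-0.035,-0.02],0.002],
  [[0,0,0],[-0.011,-0.048,0],0.002],
  [[0,0,0],[-0.011,-0.048,0],0.002],
])

```text
time: 26.25
eef_pos: [0.5715, 0.1678, 0.1829]
tcp_rot: [1.0, 0.008, 0.0, 0.001]
contact_force: [0.1, -0.3, -0.5]
opening: 0.127
finger_force: 62.2
```

>>> drive_tool([
  [[0,0,0],[-0.011,-0.048,0],0.002],
  [[0,0,0],[-0.01,-0.046,0],0.002],
  [[0,0,0],[-0.004,-0.018,0],0.002],
  [[0,0,0],[0,0,0],0.002],
  [[0,0,0],[0,0,0],0.002],
])

```text
time: 26.88
eef_pos: [0.5452, 0.2771, 0.1821]
tcp_rot: [1.0, 0.008, -0.0, 0.0]
contact_force: [-0.1, -0.6, -0.3]
opening: 0.125
finger_force: 62.2
```

```bash
python3 -c "
from h import *
go(.545,.278,.062,.017);a=cv2.imread('pics/t1.png').astype(int);shot('top','t9.png');b=cv2.imread('pics/t9.png').astype(int)
d=np.abs(a-b).max(2);print('round',d[225:315,340:435].mean(),(d[225:315,340:435]>40).sum(),'sq',d[180:280,55:160].mean())"
```

```text
t 26.88 pos [0.5452 0.2771 0.1821] d [-1.000e-04 -1.000e-03  1.201e-01] in goal frame [-0.0002 -0.0009  0.1201] turn [ 0.001   0.0006 -0.0001] F [-0.1 -0.6 -0.3] open 0.125
round 7.870409356725146 180 sq 38.090761904761905
```

View pics/t9.png

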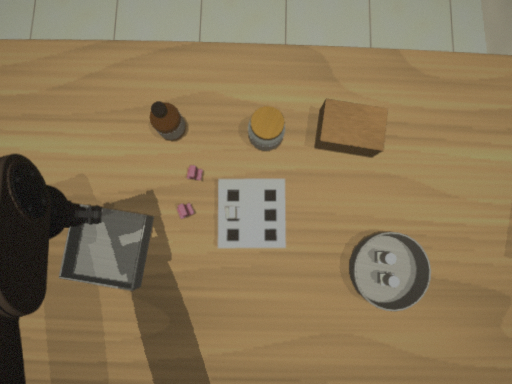

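Both knobs are in the round tub (387,258),(391,281). The square tub has been knocked: corners now (153,216),(133,290),(60,277). Recompute its centre.

Run:
```python
from h import *
c=np.load('cam_top.npz')
S=p2w(c,[(153,216),(133,290),(60,277)],.055);print(S.round(3));m=(S[0]+S[2])/2;print('ctr',m,'edges',np.linalg.norm(S[0]-S[1]),np.linalg.norm(S[1]-S[2]))
go(m[0]+.025,m[1],.062,.017)
go(m[0]-.025,m[1],.062,.017)
```

```text
[[0.553 0.192 0.055]
 [0.408 0.223 0.055]
 [0.428 0.369 0.055]]
ctr [0.49086987 0.28036856 0.055     ] edges 0.14821084911194485 0.14726357646261864
t 26.93 pos [0.5453 0.2769 0.1822] d [-0.0293 -0.0041  0.1202] in goal frame [-0.0294 -0.004   0.1202] turn [ 0.0007  0.0006 -0.0007] F [-0.5 -0.2  0.3] open 0.129
t 26.93 pos [0.5453 0.2769 0.1822] d [-0.0793 -0.0049  0.1202] in goal frame [-0.0794 -0.0049  0.1202] turn [ 0.0007  0.0006 -0.0007] F [-0.5 -0.2  0.3] open 0.129
```

>>> drive_tool([
  [[0,0,0],[-0.0293,-0.004,0],0.002],
  [[0,0,0],[0,0,0.05],0.002],
  [[0,0,0],[0,0,0.048],0.002],
  [[0,0,0],[0,0,0.02],0.002],
  [[0,0,0],[0,0,0],0.002],
])

```text
time: 27.55
eef_pos: [0.515, 0.2806, 0.0631]
tcp_rot: [1.0, 0.008, -0.002, 0.001]
contact_force: [-0.2, 0.0, -0.0]
opening: 0.127
finger_force: 62.2
```

>>> drive_tool([
  [[0,0,0],[0,0,0],0.02],
  [[0,0,0],[0,0,0],0.035],
  [[0,0,0],[0,0,-0.04],0.035],
  [[0,0,0],[0,0,-0.05],0.04],
  [[0,0,0],[0,0,-0.03],0.045],
])

```text
time: 28.18
eef_pos: [0.517, 0.2823, 0.1892]
tcp_rot: [1.0, 0.009, 0.003, -0.001]
contact_force: [0.1, -0.4, 0.7]
opening: 0.527
finger_force: 0.0
```

>>> drive_tool([
  [[0,0,0],[0.008,0.045,0],0.045],
  [[0,0,0],[0.01,0.05,0],0.045],
  [[0,0,0],[0.01,0.05,0],0.045],
  [[0,0,0],[0.008,0.035,0],0.045],
  [[0,0,0],[0,0,0],0.045],
])

```text
time: 28.8
eef_pos: [0.5559, 0.1004, 0.186]
tcp_rot: [1.0, 0.007, 0.001, 0.0]
contact_force: [-0.5, -0.5, 1.0]
opening: 0.523
finger_force: 0.0
```

```bash
python3 -c "
from h import *
c=shot('top','t10.png');im=cv2.cvtColor(c['image'],cv2.COLOR_RGB2BGR)
h=np.hstack([im[165:300,50:170],im[165:300,200:300]]);cv2.imwrite('pics/t10c.png',cv2.resize(h,None,fx=3.6,fy=3.6,interpolation=cv2.INTER_CUBIC))"
```

```text
(no output)
```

View pics/t10c.png

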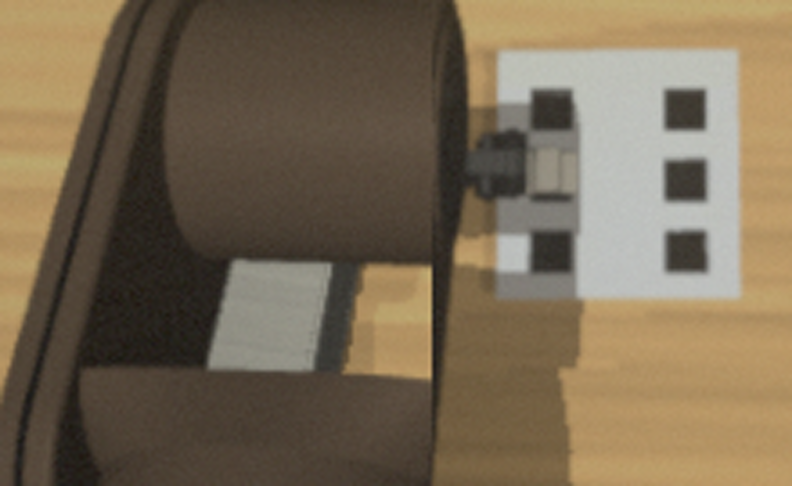

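Block corners in this crop (498,49),(739,49),(740,298),(498,296); slots (552,110),(685,110),(686,180),(550,252),(687,252); one bar left at (551,172).

Run:
```python
from h import *
c=np.load('cam_top.npz')
A=p2w(c,(np.array([(498,49),(739,49),(740,298),(498,296),(552,110),(685,110),(686,180),(550,252),(687,252)])-[432,0]+.5)/3.6-.5+[200,165],.04)[:,:2]
B=np.array([(70,68),(70,-68),(-70,-68),(-70,68),(40,38),(40,-38),(0,-38),(-40,38),(-40,-38)])/1e3
a,b=A-A.mean(0),B-B.mean(0);th=np.arctan2((b[:,0]*a[:,1]-b[:,1]*a[:,0]).sum(),(a*b).sum());M=np.array([[np.cos(th),-np.sin(th)],[np.sin(th),np.cos(th)]])
t=A.mean(0)-M@B.mean(0);print('ctr',t,'yaw',th,'res',(A-(B@M.T+t)).round(4).tolist())
t=t+[.0015,0];print(t+M@[0,.038])
go(*(t+M@[0,.038]),.067,th)
```

```text
ctr [ 0.56375549 -0.00327348] yaw 0.023992539135034453 res [[0.0022, 0.0007], [0.0027, -0.0002], [0.0024, 0.0003], [0.0035, -0.0009], [-0.0025, -0.0003], [-0.0023, 0.0005], [-0.0018, 0.0001], [-0.0022, 0.0002], [-0.0021, -0.0003]]
[0.56434387 0.03471558]
t 28.85 pos [0.5554 0.1017 0.1857] d [0.0077 0.0672 0.1187] in goal frame [0.0074 0.0672 0.1187] turn [-0.0004 -0.0018 -0.0082] F [ 0.2  1.  -0.5] open 0.524
```

>>> drive_tool([
  [[0,0,-0.008],[0.004,0.034,0],0.045],
  [[0,0,0],[0.004,0.033,0],0.045],
  [[0,0,0],[0,0,0.04],0.045],
  [[0,0,0],[0,0,0.04],0.045],
  [[0,0,0],[0,0,0],0.045],
])

```text
time: 29.48
eef_pos: [0.5614, 0.0371, 0.1013]
tcp_rot: [1.0, 0.014, -0.004, -0.001]
contact_force: [-0.2, 0.7, 0.3]
opening: 0.525
finger_force: 0.0
```

>>> drive_tool([
  [[0,0,0],[0,0,0],0.045],
  [[0,0,0],[0,0,0],0.045],
])

```text
time: 29.72
eef_pos: [0.5658, 0.0359, 0.1069]
tcp_rot: [1.0, 0.013, 0.002, 0.0]
contact_force: [-0.2, -0.4, -0.1]
opening: 0.524
finger_force: 0.0
```

```bash
python3 -c "
from h import *
go(.5647,.0347,.067,.023)"
```

```text
t 29.73 pos [0.5658 0.0359 0.1069] d [-0.0012  0.0012  0.0399] in goal frame [-0.0011  0.0012  0.0399] turn [ 0.0006 -0.004   0.0038] F [-0.2 -0.4 -0.1] open 0.524
```

>>> drive_tool([
  [[0,0,0.003],[-0.001,0.0012,0.013],0.045],
  [[0,0,0],[0,0,0.016],0.045],
  [[0,0,0],[0,0,0.01],0.045],
  [[0,0,0],[0,0,0],0.03],
  [[0,0,0],[0,0,0],0.005],
])

```text
time: 30.35
eef_pos: [0.5633, 0.0343, 0.0653]
tcp_rot: [1.0, 0.011, -0.0, -0.0]
contact_force: [-0.1, -0.4, 1.3]
opening: 0.154
finger_force: 1.0
```

>>> drive_tool([
  [[0,0,0],[0,0,0],0.002],
  [[0,0,0],[0,0,0],0.002],
  [[0,0,0],[0,0,0],0.002],
  [[0,0,0],[0,0,0],0.002],
])

```text
time: 30.85
eef_pos: [0.5633, 0.0346, 0.0655]
tcp_rot: [1.0, 0.011, 0.0, -0.0]
contact_force: [-0.0, 3.0, -0.5]
opening: 0.126
finger_force: 59.5
```

>>> drive_tool([
  [[0.16,0,0],[0,0.0055,0.0003],0.002],
  [[-0.16,0,0],[0,-0.0055,-0.0003],0.002],
  [[-0.16,0,0],[0,-0.0055,-0.0003],0.002],
  [[0.16,0,0],[0,0.0055,-0.0003],0.002],
  [[0.16,0,0],[0,0.0055,-0.0003],0.002],
])

```text
time: 31.48
eef_pos: [0.5632, 0.0301, 0.0681]
tcp_rot: [0.997, 0.013, -0.001, -0.082]
contact_force: [-2.3, 2.5, -7.8]
opening: 0.132
finger_force: 60.1
```

>>> drive_tool([
  [[-0.16,0,0],[0,-0.0055,-0.0004],0.002],
  [[-0.16,0,0],[0,-0.0055,-0.0004],0.002],
  [[0.16,0,0],[0,0.0055,-0.0004],0.002],
  [[0.16,0,0],[0,0.0055,-0.0004],0.002],
  [[-0.16,0,0],[0,-0.0055,-0.0004],0.002],
])

```text
time: 32.1
eef_pos: [0.5627, 0.0306, 0.0715]
tcp_rot: [1.0, 0.007, -0.001, -0.0]
contact_force: [-1.5, 0.5, -10.0]
opening: 0.13
finger_force: 60.4
```

>>> drive_tool([
  [[-0.16,0,0],[0,-0.0055,-0.0004],0.002],
  [[0.16,0,0],[0,0.0055,-0.0004],0.002],
  [[0.16,0,0],[0,0.0055,-0.0004],0.002],
  [[-0.16,0,0],[0,-0.0055,-0.0004],0.002],
  [[-0.16,0,0],[0,-0.0055,-0.0004],0.002],
])

```text
time: 32.72
eef_pos: [0.5624, 0.0376, 0.0755]
tcp_rot: [0.996, 0.01, 0.0, 0.083]
contact_force: [-1.3, -2.7, -9.9]
opening: 0.126
finger_force: 60.6
```

>>> drive_tool([
  [[0.16,0,0],[0,0.0055,-0.0004],0.002],
  [[0.16,0,0],[0,0.0055,-0.0004],0.002],
  [[-0.16,0,0],[0,-0.0055,-0.0004],0.002],
  [[-0.16,0,0],[0,-0.0055,-0.0004],0.002],
  [[0.16,0,0],[0,0.0055,-0.0004],0.002],
])

```text
time: 33.35
eef_pos: [0.562, 0.0371, 0.0796]
tcp_rot: [1.0, 0.017, -0.002, 0.001]
contact_force: [-2.0, -1.5, -9.6]
opening: 0.133
finger_force: 60.8
```

>>> drive_tool([
  [[0.16,0,0],[0,0.0055,-0.0004],0.002],
  [[-0.16,0,0],[0,-0.0055,-0.0004],0.002],
  [[-0.16,0,0],[0,-0.0055,-0.0004],0.002],
  [[0.16,0,0],[0,0.0055,-0.0004],0.002],
  [[0.16,0,0],[0,0.0055,-0.0004],0.002],
])

```text
time: 33.98
eef_pos: [0.5637, 0.0299, 0.0855]
tcp_rot: [0.997, 0.014, -0.0, -0.082]
contact_force: [-0.2, -1.2, -1.5]
opening: 0.126
finger_force: 62.3
```

>>> drive_tool([
  [[-0.16,0,0],[0,-0.0055,-0.0004],0.002],
  [[-0.16,0,0],[0,-0.0055,-0.0004],0.002],
  [[0.16,0,0],[0,0.0055,-0.0004],0.002],
  [[0,0,0],[0,0,0],0.002],
  [[0,0,0],[0,0,0],0.002],
])

```text
time: 34.6
eef_pos: [0.5631, 0.0336, 0.0877]
tcp_rot: [1.0, 0.011, -0.0, 0.001]
contact_force: [-0.3, -0.4, 0.5]
opening: 0.129
finger_force: 62.3
```

>>> drive_tool([
  [[0,0,0],[0,0,-0.03],0.002],
  [[0,0,0],[0,0,-0.045],0.002],
  [[0,0,0],[-0.013,-0.035,-0.02],0.002],
  [[0,0,0],[-0.018,-0.049,0],0.002],
  [[0,0,0],[-0.018,-0.049,0],0.002],
])

```text
time: 35.22
eef_pos: [0.5107, 0.167, 0.1831]
tcp_rot: [1.0, 0.011, 0.0, 0.001]
contact_force: [0.1, 0.4, -1.1]
opening: 0.129
finger_force: 62.3
```

>>> drive_tool([
  [[0,0,0],[-0.018,-0.049,0],0.002],
  [[0,0,0],[-0.018,-0.048,0],0.002],
  [[0,0,0],[-0.0065,-0.018,0],0.002],
  [[0,0,0],[0,0,0],0.002],
  [[0,0,0],[0,0,0],0.002],
])

```text
time: 35.85
eef_pos: [0.4666, 0.2791, 0.1826]
tcp_rot: [1.0, 0.011, -0.0, 0.001]
contact_force: [-0.7, -0.7, 0.4]
opening: 0.128
finger_force: 62.3
```

```bash
python3 -c "
from h import *
go(.466,.28,.062,.022);a=cv2.imread('pics/t9.png');shot('top','t11.png');b=cv2.imread('pics/t11.png')
# tub right wall + floor patch displacement vs t9
for box in [(105,240,160,300),(55,255,160,300)]:
  x0,y0,x1,y1=box;r=cv2.matchTemplate(b[y0-25:y1+25,x0-25:x1+25],a[y0:y1,x0:x1],cv2.TM_CCOEFF_NORMED);print(cv2.minMaxLoc(r)[1],np.array(cv2.minMaxLoc(r)[3])-25)"
```

```text
t 35.85 pos [0.4666 0.2791 0.1826] d [-0.0006 -0.0011  0.1206] in goal frame [-0.0006 -0.0009  0.1206] turn [ 0.001   0.0002 -0.0001] F [-0.7 -0.7  0.4] open 0.128
0.5426201820373535 [0 0]
0.4663889408111572 [1 0]
```

Tub unmoved since (zero displacement). Lower, release, retreat.

>>> drive_tool([
  [[0,0,0],[0,-0.001,0.05],0.002],
  [[0,0,0],[0,0,0.048],0.002],
  [[0,0,0],[0,0,0.02],0.002],
  [[0,0,0],[0,0,0],0.002],
  [[0,0,0],[0,0,0],0.002],
])

```text
time: 36.52
eef_pos: [0.4673, 0.2808, 0.0659]
tcp_rot: [1.0, 0.011, 0.001, -0.0]
contact_force: [0.7, 0.2, 1.0]
opening: 0.131
finger_force: 62.3
```

>>> drive_tool([
  [[0,0,0],[0,0,0],0.02],
  [[0,0,0],[0,0,0],0.035],
  [[0,0,0],[0,0,-0.04],0.035],
  [[0,0,0],[0,0,-0.05],0.04],
  [[0,0,0],[0,0,-0.05],0.045],
])

```text
time: 37.15
eef_pos: [0.4658, 0.2812, 0.2066]
tcp_rot: [1.0, 0.012, 0.0, -0.0]
contact_force: [1.5, 0.3, 0.7]
opening: 0.527
finger_force: 0.0
```

>>> drive_tool([
  [[0,0,0],[0.01,0.055,0],0.045],
  [[0,0,0],[0.01,0.055,0],0.045],
  [[0,0,0],[0.01,0.055,0],0.045],
  [[0,0,0],[0.01,0.055,0],0.045],
  [[0,0,0],[0.0,0.055,0],0.045],
])

```text
time: 37.78
eef_pos: [0.5129, 0.0053, 0.2056]
tcp_rot: [1.0, 0.012, 0.001, 0.0]
contact_force: [-0.5, -0.5, 0.5]
opening: 0.529
finger_force: 0.0
```

>>> drive_tool([
  [[0,0,0],[0,0,0],0.045],
  [[0,0,0],[0,0,0],0.045],
])

```text
time: 38.02
eef_pos: [0.5123, 0.0074, 0.205]
tcp_rot: [1.0, 0.011, 0.0, -0.0]
contact_force: [0.5, -0.1, -0.9]
opening: 0.532
finger_force: 0.0
```

```bash
python3 -c "
from h import *
c=shot('top','t12.png');d=shot('side','s12.png')
cv2.imwrite('pics/fin.png',cv2.resize(np.vstack([cv2.imread('pics/t12.png')[80:320,40:450],cv2.imread('pics/s12.png')[80:384,80:490]]),None,fx=1.1,fy=1.1))"
```

```text
(no output)
```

View pics/fin.png

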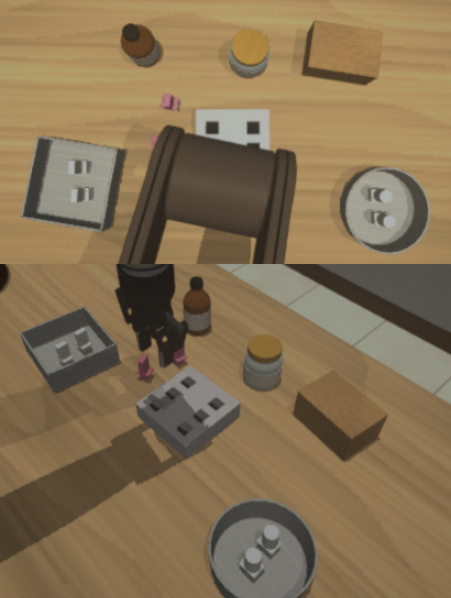

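All six slots are empty, with two bars in the square tub (80,167)/(82,194) and two knobs in the round tub (380,195)/(383,220). The block is flat, the bystanders are unmoved, and the gripper is clear.

```bash
python3 -c "
from plant import ctrl
print(ctrl.sign_off())"
```

```text
the job is handed in; nothing more can be done
None
```

The job is handed in: all four stoppers are out of the block, with the two knobs in the round tub and the two bars in the square tub; the block stayed flat but slid about 6 mm, and the bottle, jar and carton were not touched.

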